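# Clear the painting table: rack the panels and empty the scrap tray

### The job

Clear the painting table: stand every painting panel on edge in the slots of the drying rack, one to a slot. Pick up the scoop tray and tip all its scraps into the blue scrap bin, then set the empty tray back flat in the middle of its black mat. Leave the jar, the bottle and the phone where they are.

Things in the scene. Friction and masses are not known exactly. Their poses are not given: they have to be found in the camera images.
- rack: Fixed plywood rack; origin on the table, 37 mm nearer its -x end than the middle. Base 245 x 100 mm (x, y), top 12 mm up; side rails along both y edges, 90 mm apart inside, 52 mm high. Six dividers, 5 mm thick, 50 mm wide in y, tops 58 mm above the table, lean 32 deg from vertical, tops to rack +x. Five slots between them, feet centred at rack x = -47, -11, 25, 61, 97 mm; slot width 25 mm square to the dividers. A panel leans there with its centre about 57 mm up.
- mat: Black rubber mat 200 x 150 x 3 mm (x, y, z), fixed on the table; origin under its centre. The tray starts on it.
- board: Sheet of brown card 300 x 230 x 4 mm fixed on the table, on which the panels lie at the start; origin under its centre.
- bin: Fixed open blue plastic scrap bin, 180 x 200 x 80 mm high outside (x, y, z), walls and floor 6 mm, with a thin 8 mm rim; origin under its centre.
- tray: Bare metal scoop tray, 0.25 kg. Origin: centre of the floor's underside; z up, +x to the rear. Floor 150 x 120 mm, 4 mm thick; side walls 40 mm high; front (-x) edge fully open. At the rear a handle plate, 12 mm thick and 56 mm wide (y), rises leaning 25 deg outwards (top to +x); its upper edge is 87 mm up and 112 mm behind the origin.
- tray_handle (a point): Middle of the tray's handle plate near its upper edge, 71 mm above the tray's underside and 104 mm behind its origin. The plate is 12 mm thick here along tray x (leaning 25 degrees, top to +x) and 56 mm wide along tray y. Axes as the tray's.
- tray_mouth (a point): Middle of the open front edge of the tray's floor, 75 mm ahead (tray -x) of its origin. Axes as the tray's.
- panel0_center (a point): Centre of a rigid wooden painting panel, 100 x 60 x 15 mm (its x, y, z), about 80 g, white on one face. It starts lying flat, 15 mm axis upright, on the card. May be absent.
- panel1_center (a point): Centre of a rigid wooden painting panel, 100 x 60 x 15 mm (its x, y, z), about 80 g, white on one face. It starts lying flat, 15 mm axis upright, on the card. May be absent.
- panel2_center (a point): Centre of a rigid wooden painting panel, 100 x 60 x 15 mm (its x, y, z), about 80 g, white on one face. It starts lying flat, 15 mm axis upright, on the card. May be absent.
- panel3_center (a point): Centre of a rigid wooden painting panel, 100 x 60 x 15 mm (its x, y, z), about 80 g, white on one face. It starts lying flat, 15 mm axis upright, on the card. May be absent.
- scrap0_center (a point): Centre of a white plastic pot cap, 26 mm in diameter and 18 mm high along its z, about 20 g, lying loose in the tray at the start. May be absent.
- scrap1_center (a point): Centre of a white plastic pot cap, 26 mm in diameter and 18 mm high along its z, about 20 g, lying loose in the tray at the start. May be absent.
- scrap2_center (a point): Centre of a white plastic pot cap, 26 mm in diameter and 18 mm high along its z, about 20 g, lying loose in the tray at the start. May be absent.
- scrap3_center (a point): Centre of a wooden offcut, 26 x 22 x 22 mm, about 20 g, lying loose in the tray at the start. May be absent.
- scrap4_center (a point): Centre of a wooden offcut, 26 x 22 x 22 mm, about 20 g, lying loose in the tray at the start. May be absent.
- scrap5_center (a point): Centre of a wooden offcut, 26 x 22 x 22 mm, about 20 g, lying loose in the tray at the start. May be absent.
- jar: Bystander: closed jar, 64 mm in diameter, 95 mm high; origin at the centre of its underside.
- flask: Bystander: closed bottle, 48 mm in diameter, 150 mm high; origin at the centre of its underside.
- phone: Bystander: phone lying flat, 150 x 72 x 9 mm (x, y, z); origin at the centre of its underside.

How it is judged:
On the way:
1. the tray is tipped, mouth down, over the bin (angle between tray's own z axis and vertical above 0.6 rad and x of tray_mouth in the frame of bin between -0.09 and 0.09 m and y of tray_mouth in the frame of bin between -0.1 and 0.1 m and height (world z) of tray_mouth below 0.25 m), for 0.1 s.
At the end, for the whole second after the job is handed in: Every panel stands on edge in the rack: face within 47 deg of upright, centre 30 to 75 mm up, within 30 mm of the rack's middle line. Every scrap lies in the bin below its rim. The tray rests flat on its mat, its origin within 50 mm of the mat's centre (angle between panel0_center's own z axis and vertical between 0.75 and 2.39 rad and x of panel0_center in the frame of rack between -0.038 and 0.144 m and y of panel0_center in the frame of rack between -0.03 and 0.03 m and z of panel0_center in the frame of rack between 0.03 and 0.075 m and angle between panel1_center's own z axis and vertical between 0.75 and 2.39 rad and x of panel1_center in the frame of rack between -0.038 and 0.144 m and y of panel1_center in the frame of rack between -0.03 and 0.03 m and z of panel1_center in the frame of rack between 0.03 and 0.075 m and angle between panel2_center's own z axis and vertical between 0.75 and 2.39 rad and x of panel2_center in the frame of rack between -0.038 and 0.144 m and y of panel2_center in the frame of rack between -0.03 and 0.03 m and z of panel2_center in the frame of rack between 0.03 and 0.075 m and angle between panel3_center's own z axis and vertical between 0.75 and 2.39 rad and x of panel3_center in the frame of rack between -0.038 and 0.144 m and y of panel3_center in the frame of rack between -0.03 and 0.03 m and z of panel3_center in the frame of rack between 0.03 and 0.075 m and x of scrap0_center in the frame of bin between -0.09 and 0.09 m and y of scrap0_center in the frame of bin between -0.1 and 0.1 m and z of each of scrap0_center, scrap1_center, scrap2_center, scrap3_center, scrap4_center, scrap5_center in the frame of bin below 0.075 m and x of scrap1_center in the frame of bin between -0.09 and 0.09 m and y of scrap1_center in the frame of bin between -0.1 and 0.1 m and x of scrap2_center in the frame of bin between -0.09 and 0.09 m and y of scrap2_center in the frame of bin between -0.1 and 0.1 m and x of scrap3_center in the frame of bin between -0.09 and 0.09 m and y of scrap3_center in the frame of bin between -0.1 and 0.1 m and x of scrap4_center in the frame of bin between -0.09 and 0.09 m and y of scrap4_center in the frame of bin between -0.1 and 0.1 m and x of scrap5_center in the frame of bin between -0.09 and 0.09 m and y of scrap5_center in the frame of bin between -0.1 and 0.1 m and angle between tray's own z axis and vertical below 0.1 rad and horizontal distance between tray and mat below 0.05 m and height (world z) of tray below 0.01 m and linear speed of tray below 0.02 m/s); the robot touches nothing.
It fails at once if the jar is disturbed (moved more than 30 mm) (distance of jar from where it was at the start of the episode above 0.03 m).
It fails at once if the flask is disturbed (moved more than 30 mm) (distance of flask from where it was at the start of the episode above 0.03 m).
It fails at once if the phone is disturbed (moved more than 30 mm) (distance of phone from where it was at the start of the episode above 0.03 m).
Of panel0, panel1, panel2, panel3 only 3 to 4 are there at a start; the rules pass over those that are not, and their reading is None.
Of scrap0, scrap1, scrap2, scrap3, scrap4, scrap5 only 4 to 6 are there at a start; the rules pass over those that are not, and their reading is None.
At some moment in a run one of panel0, panel1, panel2, panel3 may be knocked a few centimetres aside while the robot is not near it.
Once in a run the grip may slacken for a moment while it holds something.
It also fails if it takes over 210 s, if anything falls off the work surface, if the arm or the gripper's body presses on something with over 40 N, if the wrist force passes 120 N, or if a joint passes its speed limit or range.

### The arm

A 6-joint arm with a two-finger parallel gripper is mounted at the origin on the work surface. World frame = base frame: x ahead of the robot, y to its left, z up, the work surface at z = 0. Lengths are in m, angles in rad, forces in N, time in s.
With the tool pointing down it reaches from about 0.35 to 0.8 m from the base axis. Payload 7.3 kg.
Tool frame: the origin (TCP) lies between the finger pads; the fingertips stand 25 mm ahead of it and the grasp point (between the pads) lies 6 mm ahead of it (r.tip_extent is the distance from the TCP to the fingertips, in m); z points along the fingers, y is the line along which they close (so a half turn about z gives the same grasp; the last joint's range is limited). The gripper opens to 85 mm and grips with 20 to 120 N. Pads are 22 mm wide; open, the fingers measure 114 mm over their backs; the gripper's body (76 mm by 85 mm) begins 54 mm behind the grasp point. The pads swing forward as they close: fully open they stand 13 mm farther back than shut.
Start: joints at [-1.304, 0.342, 1.524, -0, 1.275, -0.146], TCP at [0.211, -0.481, 0.256] pointing down, gripper open.
Joint ranges: [-2.53, 2.53], [-0.77, 2.02], [0.04, 2.7], [-1, 4.14], [0.28, 2.66], [-3.11, 3.11]. Speed limits (rad/s): [2.57, 2.57, 3.14, 3.14, 3.14, 3.14].

### API

Orientations are given as a unit quaternion [x, y, z, w].
In Python, from workcell import r, command_gripper, optics gives the robot as it stands. The module is installed in compiled form; this text tells all that it offers. Calls block until the motion is done:
- r.reach(position, orientation): joint-space move of the TCP to a pose.
- r.move_straight(position, orientation=None, speed=0.15, max_force=None): straight line of the TCP; orientation=None keeps the orientation; speed is the mean speed in m/s. With max_force (N) it stops when the force on the tool has changed by that much, and returns True; else False.
- r.movej(angles): joint-space move.
- command_gripper(opening, force=None): finger opening in m; force is the grip in N (None keeps the last); returns when the fingers have stopped.
- r.hold(seconds).
- r.solve_ik(position, orientation): joint angles nearest the present ones, or None.
- r.read_state(): the state.
- optics.get_image(name): name is "scene" or "side" or "wrist"; returns (picture, depth): 384x512x3 uint8, red, green, blue; 384x512 float32, m along the optical axis (not along the pixel's ray), 0 where there is no reading.
- optics.camera_model(name): a dict with "K" (3x3 intrinsics, pixels), "R" (3x3) and "t" (3): a world point X has camera coordinates R X + t; the wrist camera has in their place "tool_from_camera" (4x4, takes a point from camera to tool coordinates, whose origin is the TCP and whose axes are the flange's). Camera axes: x right, y down, z forward; pixel columns grow to the right and rows downward; lengths in m; the calibration is good to about 2 mm. A picture is of the moment at which its call begins: read the wrist's pose just before it. camera_model takes no time and is no camera call.
A pose or a line that the arm cannot do raises r.PlanningError and nothing moves.
- r.finish_job(): hands the job in; it is judged then, once.
The state is a dict: "time_s": time; "joint_positions": joint angles; "dq": joint speeds; "tau": joint torques, N m; "eef_pos": TCP position; "eef_rot": TCP orientation; "contact_force": force on the tool from outside, world axes, zero at the start; "torque": the same for the moment, N m; "grip_width": finger opening in m; "grip_force": force on a finger pad.
Only numpy, scipy, OpenCV 4.12 (cv2) and the standard library are available. Lean on these libraries where they do the work, as an engineer would, in place of code of your own. Each camera call takes 0.05 s, during which the arm holds its last target. There are 200 camera calls.

## Working session

There is one attempt and no reset: what is moved stays moved. The work goes in short steps, each a Python script; the robot and the scene stay as the last script left them, time stands still between calls to the robot, and variables do not carry over. Pictures are saved under pics/ and viewed, at most 14 in all, crops included, and the job is handed in when it is done.

```bash
mkdir -p pics; python3 - <<'E'
from workcell import r, command_gripper, optics
import numpy as np, cv2
for n in("scene","side"):
    im,d=optics.get_image(n); cv2.imwrite(f"pics/{n}0.png",im[:,:,::-1]); np.savez(f"{n}0.npz",im=im,d=d)
    m=optics.camera_model(n); print(n,m["K"],(-m["R"].T@m["t"]),m["R"])
print(optics.camera_model("wrist")); print(r.read_state()); print(r.tip_extent)
E
```

```text
scene [[425.54536972   0.         262.49465686]
 [  0.         425.54536972 189.04523867]
 [  0.           0.           1.        ]] [ 1.61854093 -0.56473049  0.98733449] [[ 0.46949509  0.88268545  0.02099432]
 [ 0.54792336 -0.27262693 -0.79085684]
 [-0.69235421  0.38280668 -0.61164099]]
side [[365.20149426   0.         257.13686579]
 [  0.         365.20149426 189.8555915 ]
 [  0.           0.           1.        ]] [0.56151151 0.91357339 0.63269534] [[-0.99836238 -0.05613299  0.01102941]
 [-0.03877018  0.52215194 -0.85197079]
 [ 0.04206463 -0.85100319 -0.52347314]]
{'K': array([[270.56375496,   0.        , 251.98068506],
       [  0.        , 270.56375496, 185.2248907 ],
       [  0.        ,   0.        ,   1.        ]]), 'tool_from_camera': array([[ 5.57242767e-04, -9.66237865e-01, -2.57651078e-01,
         6.52348026e-02],
       [ 9.99999841e-01,  5.16418692e-04,  2.26117369e-04,
         3.93990205e-04],
       [-8.54273309e-05, -2.57651163e-01,  9.66237999e-01,
        -1.16704384e-01],
       [ 0.00000000e+00,  0.00000000e+00,  0.00000000e+00,
         1.00000000e+00]])}
{'time_s': 0.1, 'joint_positions': array([-1.30399478e+00,  3.42654799e-01,  1.52485611e+00,  2.89675049e-05,
        1.27540251e+00, -1.45988040e-01]), 'dq': array([ 0.00026381, -0.00134971, -0.00169502, -0.00136769,  0.00069116,
       -0.00049985]), 'tau': array([ 1.39828775e-03, -4.34448946e+01, -2.46489537e+01, -1.45190170e-04,
        4.66440950e-03,  5.61303443e-05]), 'eef_pos': array([ 0.21056749, -0.48060165,  0.25571734]), 'eef_rot': array([ 9.78776751e-01,  2.04928368e-01, -2.60388664e-05, -6.60013208e-04]), 'contact_force': array([-0.17597854,  0.3657151 , -0.3767145 ]), 'torque': array([ 0.03650081, -0.03173906,  0.07391087]), 'grip_force': 0.0, 'grip_width': 0.08527875297560289}
0.025
```

View pics/scene0.png

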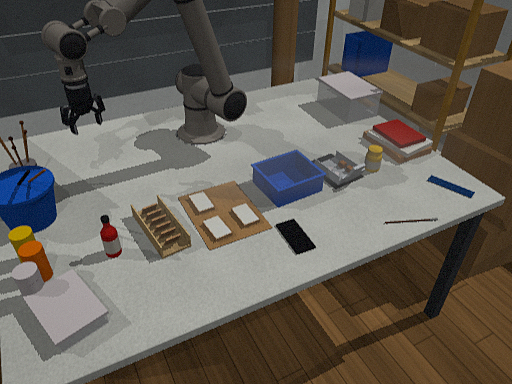

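View pics/side0.png

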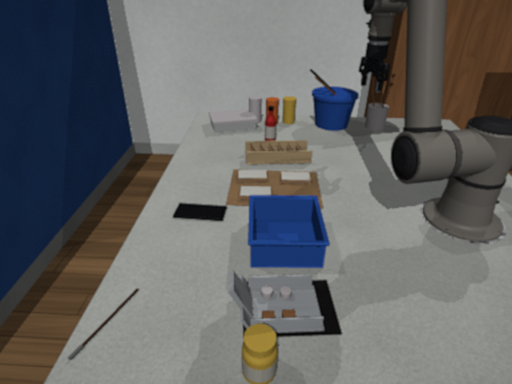

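Scene: three panels at about (201,202), (245,215), (217,229) on the card. The rack is at (160,226), bin (287,175), tray (338,168) with handle toward +x, jar (373,158), bottle (110,240) and phone (295,236).

```bash
cat > h.py <<'E'
from workcell import r, command_gripper, optics
import numpy as np, cv2
from scipy.spatial.transform import Rotation as R
def cloud(name, save=None):
    """picture, HxWx3 world points (nan where no depth)"""
    s=r.read_state(); im,d=optics.get_image(name); m=optics.camera_model(name)
    if save: cv2.imwrite(f"pics/{save}.png",im[:,:,::-1])
    v,u=np.mgrid[:384,:512]; K=m["K"]; d=np.where(d>0,d,np.nan)
    c=np.stack([(u-K[0,2])/K[0,0]*d,(v-K[1,2])/K[1,1]*d,d],-1)
    if name=="wrist":
        T=m["tool_from_camera"]; c=c@T[:3,:3].T+T[:3,3]
        return im,c@R.from_quat(s["eef_rot"]).as_matrix().T+s["eef_pos"]
    return im,(c-m["t"])@m["R"]
def hsv(im): return cv2.cvtColor(im,cv2.COLOR_RGB2HSV)
def rect(P,mask):
    p=P[mask][:,:2].astype(np.float32); p=p[~np.isnan(p).any(1)]
    (c,s,a)=cv2.minAreaRect(p*1000); return np.round(c,1),np.round(s,1),round(a,1),len(p)
def blobs(mask,amin):
    n,l,st,_=cv2.connectedComponentsWithStats(mask.astype(np.uint8))
    return [l==i for i in range(1,n) if st[i,4]>=amin]
def down(yaw):  # tool z down, tool x at world angle yaw
    return (R.from_euler('z',yaw)*R.from_euler('x',np.pi)).as_quat()
E
python3 - <<'E'
from h import *
for n in("scene","side"):
    im,P=cloud(n); H=hsv(im); h,s,v=[H[...,i].astype(int) for i in range(3)]; z=P[...,2]
    W=(P[...,0]>.2)&(P[...,0]<.95)&(abs(P[...,1])<.7)
    print(n,"table z",np.nanmedian(z[W&(z<.02)]))
    for nm,m,a in (("white",W&(s<50)&(v>150)&(z>.012)&(z<.03),60),("blue",W&(h>100)&(h<130)&(s>120)&(z>-.01)&(z<.12),200),
      ("brown",W&(h<25)&(s>70)&(z<.012),100),("rack",W&(h<30)&(s>50)&(z>.035)&(z<.09),60),("black",W&(v<45)&(z<.02),60),("tall",W&(z>.05)&(z<.2),40),("grey",W&(s<60)&(z>.03)&(z<.1),40)):
        for b in blobs(m,a):
            ys,xs=np.nonzero(b); print(nm,*rect(P,b),"px",int(xs.mean()),int(ys.mean()),"zmax",round(float(np.nanpercentile(z[b],98)),3))
E
```

```text
scene table z -0.00039922050132977575
white [ 486.9 -187.7] [97.5 58.2] 0.5 266 px 201 201 zmax 0.024
white [617.8 -78.7] [102.3  56.9] 3.0 293 px 244 213 zmax 0.024
white [ 635.  -190.4] [97.1 58.1] 5.1 329 px 216 226 zmax 0.024
blue [473.  179.3] [300.3 296.7] 4.3 1119 px 288 183 zmax 0.085
blue [ 352.5 -664.9] [ 28.3 104.8] 50.1 482 px 46 209 zmax 0.118
brown [ 555.9 -133.7] [311.6 235.4] 0.6 2508 px 224 213 zmax 0.01
brown [7.165e+02 1.000e-01] [ 466.9 1399.6] 0.0 19153 px 286 338 zmax -0.74
rack [485.  675.5] [ 48.6 185. ] 89.9 320 px 390 135 zmax 0.075
rack [587.4 500.7] [60.8 40.8] 36.3 141 px 373 156 zmax 0.089
rack [ 547.2 -311.9] [243.2   7.8] 7.5 171 px 173 217 zmax 0.056
rack [ 558.2 -406.7] [246.4   7.3] 7.2 166 px 146 228 zmax 0.056
rack [ 582.2 -355.4] [16.6 51. ] 3.7 60 px 162 225 zmax 0.06
rack [ 599.5 -521.1] [46.6 23.2] 86.7 63 px 109 238 zmax 0.088
black [779.9  25.5] [ 72.8 151.2] 87.7 682 px 295 236 zmax 0.014
tall [223.  670.6] [58.2 45.1] 89.7 238 px 351 103 zmax 0.135
tall [234.9  53.5] [125.6  52.4] 83.6 150 px 232 116 zmax 0.2
tall [502.1 664. ] [ 71.6 219.
[... 1792 characters left out ...]
ax 0.06
tall [ 477.2 -320.3] [112.1  11.7] 6.1 41 px 297 150 zmax 0.054
tall [232.9  68.2] [ 25.8 119.3] 24.2 275 px 403 174 zmax 0.2
tall [524.6 144.6] [191.9 213.6] 3.3 2179 px 288 224 zmax 0.084
tall [629.1 383.4] [29.6 59. ] 5.1 403 px 235 287 zmax 0.093
tall [573.6 517.7] [59.7 60.8] 39.8 1402 px 259 346 zmax 0.097
grey [ 753.4 -665.9] [201.8 124.7] 17.0 492 px 231 118 zmax 0.053
grey [ 577.9 -503.3] [47.4 26.8] 10.1 107 px 270 130 zmax 0.07
grey [623.9 382.7] [ 39.7 122.7] 4.4 664 px 239 293 zmax 0.093
grey [535.7 314.9] [142.4   8.4] 6.2 343 px 280 277 zmax 0.045
grey [526.6 433.1] [143.4  51.4] 26.0 425 px 287 319 zmax 0.045
grey [571.6 535.5] [62.  24.5] 4.8 242 px 259 369 zmax 0.05
```

```bash
python3 - <<'E'
from h import *
a=np.radians(7); c=np.array([.5527,-.3593]); ax=np.array([np.cos(a),np.sin(a)]); ay=np.array([-ax[1],ax[0]])
for n in("scene","side"):
    im,P=cloud(n); d=P[...,:2]-c; x=d@ax*1000; y=d@ay*1000; z=P[...,2]*1000
    m=(abs(y)<22)&(abs(x)<125)&(z>8)&(z<70)
    o=np.argsort(x[m]); print(n); 
    xs=x[m][o]; zs=z[m][o]
    for k in range(-124,125,4):
        q=(xs>=k)&(xs<k+4)
        if q.any(): print(k,int(np.median(zs[q])),int(zs[q].max()),end=" | ")
    for s in(1,-1):
        e=(abs(y-s*49)<12)&(abs(x)<160)&(z>40)&(z<60)
        p=P[e][:,:2]; v=np.linalg.svd(p-p.mean(0))[2][0]; print("\nrail yaw",np.degrees(np.arctan(v[1]/v[0])),np.percentile(x[e],[.5,99.5]),np.percentile(y[e],[2,98]))
# IK tests
E
```

```text
scene
-124 10 10 | -120 14 14 | -116 11 11 | -104 10 12 | -100 13 22 | -96 20 28 | -92 25 29 | -88 35 40 | -84 40 44 | -80 51 57 | -76 55 60 | -72 60 63 | -68 9 10 | -64 14 17 | -60 20 25 | -56 27 31 | -52 32 37 | -48 40 54 | -44 47 58 | -40 56 60 | -36 57 58 | -32 10 12 | -28 12 20 | -24 14 25 | -20 27 31 | -16 32 37 | -12 40 45 | -8 47 58 | -4 57 61 | 0 61 63 | 4 10 11 | 8 13 17 | 12 17 23 | 16 15 31 | 20 34 37 | 24 40 54 | 28 48 57 | 32 56 62 | 36 58 63 | 40 11 12 | 44 13 17 | 48 15 24 | 52 14 31 | 56 32 36 | 60 40 44 | 64 52 58 | 68 56 62 | 72 59 63 | 76 10 12 | 80 13 19 | 84 13 25 | 88 14 33 | 92 32 39 | 96 13 45 | 100 14 59 | 104 54 61 | 108 12 60 | 112 11 15 | 116 11 15 | 120 10 16 | 
rail yaw 6.98995300567458 [-117.58391151  121.46586194] [44.6198223  50.65110889]

rail yaw 7.022500469951428 [-120.60492785  120.7014366 ] [-50.3503627  -44.17087177]
side
-96 32 32 | -92 42 43 | -88 49 50 | -84 54 56 | -80 58 59 | -76 57 57 | -64 29 29 | -56 42 46 | -52 49 49 | -48 54 55 | -44 58 59 | -40 57 59 | -32 26 26 | -28 27 27 | -24 35 37 | -20 42 44 | -16 50 52 | -12 55 56 | -8 59 60 | -4 57 57 | 4 23 23 | 8 31 31 | 12 36 38 | 16 44 44 | 20 46 47 | 24 55 57 | 28 57 60 | 32 57 57 | 40 23 23 | 44 30 30 | 48 36 36 | 52 41 42 | 56 49 53 | 60 56 57 | 64 57 59 | 80 29 29 | 84 36 38 | 88 43 44 | 92 47 49 | 96 54 56 | 100 58 60 | 104 56 59 | 112 11 12 | 116 12 13 | 
rail yaw 7.120090455515185 [-127.10353889  114.47342566] [43.94662568 55.14796389]

rail yaw 7.006107697295037 [-125.12901407  114.42905411] [-52.42642975 -39.54711845]
```

```bash
cat >> h.py <<'E'
C,S=np.cos,np.sin
RACK=np.array([.5527,-.3593,0])-.037*np.array([C(np.radians(7)),S(np.radians(7)),0]); RR=R.from_euler('z',7,degrees=True)
TILT=R.from_euler('y',20,degrees=True)*R.from_euler('x',np.pi)   # tool in panel axes
G=.032
def panels():
    out=[]
    for n in("scene","side"):
        im,P=cloud(n); H=hsv(im); z=P[...,2]
        m=(H[...,1]<50)&(H[...,2]>150)&(z>.012)&(z<.03)&(abs(P[...,0]-.56)<.25)&(abs(P[...,1]+.13)<.17)
        l=[]
        for b in blobs(m,60):
            c,s,a,k=rect(P,b)
            if s[0]<s[1]: a-=90
            a=(a+90)%180-90; l.append((c[0]/1e3,c[1]/1e3,a,s))
        out.append(l)
    return out
def slot_pose(foot,d):   # panel pose, d = distance of centre from the slot's foot along the slot
    a=np.radians(32); u=np.array([S(a),0,C(a)])
    p=np.array([foot,0,.012])+d*u
    return RACK+RR.apply(p), RR*R.from_euler('y',-58,degrees=True)
E
python3 - <<'E'
from h import *
print(panels())
for x,y,a in((.486,-.188,0.5),(.618,-.078,3),(.634,-.19,5)):
    Rp=R.from_euler('z',a,degrees=True); Rt=Rp*TILT
    for h in(.03,.15): print("pick",r.solve_ik(np.array([x,y,h])+Rp.apply([G,0,0]),Rt.as_quat()))
for f in(.097,.025,-.047):
    for d in(.054,.13):
        p,Rp=slot_pose(f,d); print("place",f,d,r.solve_ik(p+Rp.apply([G+.006,0,.0185]),(Rp*TILT).as_quat()))
E
```

```text
[[(np.float64(0.4848), np.float64(-0.18819999999999998), 1.0, array([103.3,  57.8])), (np.float64(0.6162000000000001), np.float64(-0.07859999999999999), 1.4000000000000057, array([100.4,  58.7])), (np.float64(0.6344), np.float64(-0.1905), 4.599999999999994, array([100.4,  57.8]))], [(np.float64(0.6345), np.float64(-0.1895), 3.5, array([91. , 58.4])), (np.float64(0.4858), np.float64(-0.1875), 0.0, array([90.7, 59.8])), (np.float64(0.618), np.float64(-0.0782), 1.7999999999999972, array([91. , 52.1]))]]
pick [-0.41306808  0.81441215  1.41538218 -0.14880898  1.23587662  1.22099049]
pick [-0.41306808  0.66765747  1.329438   -0.14126201  1.4661556   1.18660616]
pick [-0.19657667  0.98726625  1.01411452 -0.08471712  1.47966143  1.34404016]
pick [-0.19657667  0.87165603  0.91733548 -0.08498238  1.69129231  1.32607223]
pick [-0.32711616  1.05257893  0.86437866 -0.13818594  1.54646873  1.18223853]
pick [-0.32711616  0.94792339  0.75769364 -0.1405582   1.75577516  1.15283758]
place 0.097 0.054 [-0.79599081  0.71160589  1.55527047  0.92978468  0.65641643 -0.0451674 ]
place 0.097 0.13 [-0.74430189  0.66990219  1.41800906  0.76583115  0.74350674  0.20708002]
place 0.025 0.054 [-0.90069733  0.64766428  1.7006258   1.00110834  0.67397511 -0.22516278]
place 0.025 0.13 [-0.84009839  0.59087539  1.57624239  0.83828747  0.74696702  0.03970187]
place -0.047 0.054 [-1.0227274   0.59445327  1.82275102  1.03654642  0.70948308 -0.38612359]
place -0.047 0.13 [-0.95225356  0.52253504  1.70995987  0.88660771  0.77342844 -0.11796922]
```

```bash
cat >> h.py <<'E'
def pick(x,y,a,tz=.030):
    Rp=R.from_euler('z',a,degrees=True); q=(Rp*TILT).as_quat(); p=np.array([x,y,0])+Rp.apply([G,0,0])
    command_gripper(.074,60)
    r.reach(p+[0,0,.15],q)
    r.move_straight(p+[0,0,.06],q,.2)
    hit=r.move_straight(p+[0,0,tz],q,.05,max_force=8)
    s=r.read_state(); print("hit",hit,"tcp",s["eef_pos"])
    if hit: r.move_straight(s["eef_pos"]+[0,0,.003],q,.05)
    command_gripper(.03,60); s=r.read_state(); print("grip",s["grip_width"],s["grip_force"])
    Rt=R.from_quat(s["eef_rot"]); off=Rt.inv().apply(np.array([x,y,.0115])-s["eef_pos"]); off[1]=0
    r.move_straight(s["eef_pos"]+[0,0,.16],q,.2)
    np.save("off.npy",off); s=r.read_state(); print("off",off,"lifted grip",s["grip_width"],s["time_s"])
def tcp(foot,d,off):
    p,Rp=slot_pose(foot,d); Rt=Rp*TILT
    return p-Rt.apply(off),Rt.as_quat()
def preplace(foot): r.reach(*tcp(foot,.135,np.load("off.npy")))
def place(foot):
    off=np.load("off.npy"); r.move_straight(*tcp(foot,.075,off),.1,max_force=10)
    hit=r.move_straight(*tcp(foot,.050,off),.04,max_force=8); s=r.read_state()
    p,Rp=slot_pose(foot,.054); print("hit",hit,"height past nominal",s["eef_pos"]-tcp(foot,.054,off)[0],s["grip_width"])
    command_gripper(.082); q=s["eef_rot"]; z=R.from_quat(q).apply([0,0,1])
    r.move_straight(s["eef_pos"]-.08*z,q,.12); r.move_straight(r.read_state()["eef_pos"]+[0,0,.08],q,.2)
    print("t",r.read_state()["time_s"])
E
python3 - <<'E'
from h import *
pick(.4855,-.188,.5); preplace(.097); cloud("side","side1"); cloud("scene","scene1"); print(r.read_state()["grip_width"])
E
```

```text
hit False tcp [ 0.51757173 -0.18774527  0.02998077]
grip 0.057867095890619585 64.50112921680557
off [-0.02405914  0.          0.02927998] lifted grip 0.057896816390808875 4.8667
0.05781771329702581
```

```bash
python3 -c "
import cv2;a=cv2.imread('pics/side1.png')[60:220,190:350];b=cv2.imread('pics/scene1.png')[120:280,80:240]
import numpy as np;cv2.imwrite('pics/c1.png',cv2.resize(np.hstack([a,b]),(800,400)))"
```

```text
(no output)
```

View pics/c1.png

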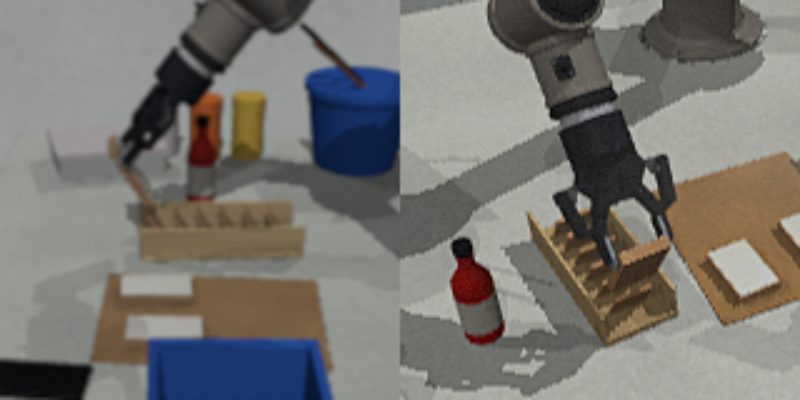

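The panel hangs leaning correctly, above the last slot (left crop, around (135,175)), still gripped. I'll place it.

```bash
cat >> h.py <<'E'
def rackcheck():
    for n in("scene","side"):
        im,P=cloud(n); q=RR.inv().apply((P.reshape(-1,3)-RACK)).reshape(P.shape)*1000
        m=(abs(q[...,1])<45)&(q[...,0]>-90)&(q[...,0]<200)&(q[...,2]>68)&(q[...,2]<125)
        for b in blobs(m,25): print(n,"above rack: n",b.sum(),"x,y,z lo/hi",np.round(np.nanpercentile(q[b],[3,97],axis=0)).tolist())
E
python3 - <<'E'
from h import *
place(.097); rackcheck(); print(panels())
E
```

```text
hit True height past nominal [ 0.000295   -0.00028596  0.00023568] 0.05816765529956947
t 8.9083
scene above rack: n 142 x,y,z lo/hi [[147.0, -32.0, 71.0], [167.0, 26.0, 103.0]]
side above rack: n 95 x,y,z lo/hi [[127.0, -28.0, 70.0], [161.0, 32.0, 101.0]]
[[(np.float64(0.6166), np.float64(-0.077), 0.9000000000000057, array([97.4, 58. ])), (np.float64(0.636), np.float64(-0.191), 5.700000000000003, array([99.1, 58.1]))], [(np.float64(0.6352000000000001), np.float64(-0.191), 2.799999999999997, array([91.5, 59. ])), (np.float64(0.6169), np.float64(-0.07970000000000001), 1.5, array([88.5, 52.8]))]]
```

```bash
python3 - <<'E'
from h import *
def near(x,y):
    l=[p for p in panels()[0]]; print([(p[0],p[1],p[2]) for p in l]); return min(l,key=lambda p:np.hypot(p[0]-x,p[1]-y))[:3]
for (x,y),f in(((.635,-.191),.025),((.617,-.078),-.047)):
    p=near(x,y); pick(*p)
    if r.read_state()["grip_width"]<.05: print("lost"); break
    preplace(f)
    if r.read_state()["grip_width"]<.05: print("lost"); break
    place(f); rackcheck()
print(panels())
cloud("scene","scene2")
E
```

```text
[(np.float64(0.6167), np.float64(-0.07740000000000001), 1.2000000000000028), (np.float64(0.6347999999999999), np.float64(-0.1905), 2.700000000000003)]
hit False tcp [ 0.66687773 -0.18897604  0.03000965]
grip 0.0581758241794575 64.15582690620795
off [-0.02407062  0.          0.02963715] lifted grip 0.05767142921317635 13.0167
hit True height past nominal [ 0.00065624 -0.00018145  0.00083983] 0.05794363220078677
t 17.0667
scene above rack: n 132 x,y,z lo/hi [[73.0, -33.0, 71.0], [94.0, 25.0, 102.0]]
scene above rack: n 142 x,y,z lo/hi [[146.0, -31.0, 70.0], [166.0, 27.0, 102.0]]
side above rack: n 97 x,y,z lo/hi [[126.0, -25.0, 69.0], [161.0, 31.0, 100.0]]
side above rack: n 91 x,y,z lo/hi [[55.0, -28.0, 69.0], [88.0, 30.0, 100.0]]
[(np.float64(0.6177), np.float64(-0.07740000000000001), 3.0999999999999943)]
hit False tcp [ 0.64975618 -0.07565837  0.03001845]
grip 0.05858038524675968 64.43192839622498
off [-0.02407915  0.          0.02934623] lifted grip 0.05822360938654237 21.3417
hit True height past nominal [ 0.00114931 -0.00013008  0.00153859] 0.05839283675060089
t 25.625
scene above rack: n 133 x,y,z lo/hi [[0.0, -31.0, 70.0], [22.0, 26.0, 103.0]]
scene above rack: n 132 x,y,z lo/hi [[76.0, -32.0, 72.0], [94.0, 25.0, 102.0]]
scene above rack: n 141 x,y,z lo/hi [[147.0, -31.0, 71.0], [167.0, 26.0, 102.0]]
side above rack: n 96 x,y,z lo/hi [[127.0, -25.0, 70.0], [161.0, 31.0, 101.0]]
side above rack: n 91 x,y,z lo/hi [[54.0, -29.0, 69.0], [88.0, 31.0, 100.0]]
side above rack: n 86 x,y,z lo/hi [[-16.0, -26.0, 70.0], [17.0, 32.0, 101.0]]
[[], []]
```

View pics/scene2.png

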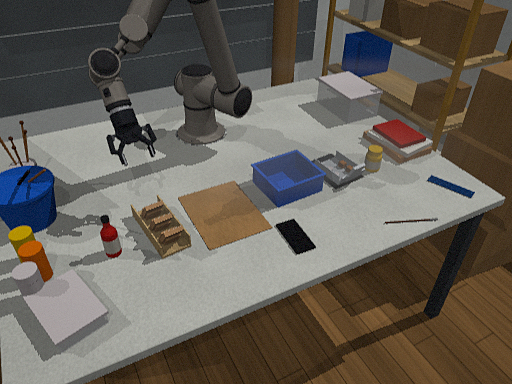

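All three panels lean in the rack, around (158,222), and the card is empty. Next I'll locate the tray and plan its moves.

```bash
cat >> h.py <<'E'
def tray_tool(sgn): return R.from_euler('y',25,degrees=True)*R.from_euler('x',np.pi)*R.from_euler('z',90*sgn,degrees=True)
HP=np.array([.104,0,.071])
def tray_tcp(o,Rt,sgn,d=.006):  # TCP for tray origin o, orientation Rt; grasp point at the handle point
    Q=Rt*tray_tool(sgn); return o+Rt.apply(HP)-d*Q.apply([0,0,1]),Q.as_quat()
def dump_pose(mouth,yaw,tilt):
    Rt=R.from_euler('z',yaw,degrees=True)*R.from_euler('y',-tilt,degrees=True)
    return mouth-Rt.apply([-.075,0,0]),Rt
E
python3 - <<'E'
from h import *
from itertools import product
for n in("scene","side"):
    im,P=cloud(n); z=P[...,2]; W=(abs(P[...,0]-.55)<.17)&(abs(P[...,1]-.375)<.085)
    for lo,hi in((.07,.082),(.082,.1)):
        m=W&(z>lo)&(z<hi); print(n,"handle",lo,rect(P,m),np.round(np.nanmedian(P[m],0),4))
    for s in(1,-1):
        m=W&(z>.034)&(z<.047)&(P[...,0]<.61)&((P[...,1]-.374)*s>.04); p=P[m][:,:2]
        if len(p)>20: v=np.linalg.svd(p-p.mean(0))[2][0]; print("wall",len(p),p.mean(0),"yaw",np.degrees(np.arctan(v[1]/v[0])),np.percentile(p[:,0],[1,99]),np.percentile(p[:,1],[1,99]))
    H=hsv(im); m=(H[...,2]<50)&(z<.012)&(abs(P[...,1]-.37)<.13)&(abs(P[...,0]-.52)<.15); print("mat",rect(P,m))
    d=P[...,:2]-np.array([.525,.145]); m=(H[...,0]>100)&(H[...,0]<130)&(H[...,1]>120)&(z>.074)&(z<.095)&(abs(d)<.14).all(-1); print("rim",rect(P,m))
T0=np.array([.529,.374,.003]); 
for sg in(1,-1):
    Rt=R.from_euler('z',5.5,degrees=True)
    print("sgn",sg)
    for h in(0,.06,.2): print(h,r.solve_ik(*tray_tcp(T0+[0,0,h],Rt,sg)))
    for yaw,t in product((-10,5,15),(0,40,75,85)):
        o,Rd=dump_pose(np.array([.535,.145,.11]),yaw,t); 
        if t==0:o=np.array([.53,.25,.2])
        q=r.solve_ik(*tray_tcp(o,Rd,sg)); print(yaw,t,None if q is None else np.round(q,2))
E
```

```text
scene handle 0.07 (array([640.2, 381.3]), array([57.4, 12.6]), 83.5, 21) [0.6411 0.3681 0.0762]
scene handle 0.082 (array([640. , 384.5]), array([16.9, 56.3]), 8.2, 45) [0.6422 0.3815 0.0898]
wall 60 [0.51971308 0.42782168] yaw 6.395044320841909 [0.4583028  0.59211449] [0.41810973 0.4398407 ]
wall 66 [0.53912371 0.3139202 ] yaw 6.2329892878979605 [0.47024914 0.60714213] [0.30377815 0.3232651 ]
mat (array([578.7, 364.9]), array([178.6, 243.4]), 1.2, 90)
rim (array([530.1, 143.9]), array([195.8, 212.3]), 3.0, 349)
side handle 0.07 (array([624.7, 384.3]), array([60.1, 16.8]), 82.1, 79) [0.6258 0.3987 0.0754]
side handle 0.082 (array([636.1, 384.1]), array([15.8, 58.7]), 6.0, 188) [0.635  0.3886 0.0899]
wall 375 [0.53148961 0.43132263] yaw 4.539397412415702 [0.45316299 0.60922214] [0.41927019 0.44127676]
wall 264 [0.53494225 0.31595887] yaw 6.121288711341475 [0.4655282  0.60624952] [0.30722526 0.3244044 ]
mat (array([517.3, 368.1]), array([195.9, 146.1]), 6.7, 899)
rim (array([525.9, 145.6]), array([187.8, 213.5]), 3.1, 1027)
sgn 1
0 [ 0.39257661  1.20659035  0.40595969  0.13311285  1.94
[... 262 characters left out ...]

5 40 [ 0.13  0.41  1.37 -0.01  1.1  -3.1 ]
5 75 None
5 85 None
15 0 [ 0.3   1.01  0.32  0.02  2.25 -3.1 ]
15 40 [0.13 0.41 1.37 0.04 1.11 3.  ]
15 75 None
15 85 [-0.05 -0.04  2.34  2.15  0.32  0.81]
sgn -1
0 [0.39257661 1.20659035 0.40595969 0.13311285 1.94548628 0.31915967]
0.06 [0.39257661 1.18066011 0.30618953 0.1411492  2.0700107  0.3381128 ]
0.2 None
-10 0 [0.17 0.9  0.54 0.17 2.1  0.4 ]
-10 40 [ 0.12  0.41  1.37 -0.08  1.11  0.32]
-10 75 None
-10 85 None
5 0 [0.25 0.98 0.39 0.08 2.21 0.19]
5 40 [ 0.13  0.41  1.37 -0.01  1.1   0.04]
5 75 None
5 85 None
15 0 [0.3  1.01 0.32 0.02 2.25 0.04]
15 40 [ 0.13  0.41  1.37  0.04  1.11 -0.14]
15 75 None
15 85 [-0.05 -0.04  2.34  2.15  0.32 -2.33]
```

```bash
python3 - <<'E'
from h import *
sg=-1; Rt=R.from_euler('z',6,degrees=True); T0=np.array([.5325,.374,.003])
for dx,h in((0,.1),(0,.14),(-.06,.1),(-.1,.12),(-.12,.17)): print(dx,h,r.solve_ik(*tray_tcp(T0+[dx,0,h],Rt,sg)))
for yaw in range(-180,180,15):
    row=[]
    for t in(0,25,50,65,75,85):
        o,Rd=dump_pose(np.array([.527,.145,.11]),yaw,t)
        if t==0:o=np.array([.48,.22,.2])
        if t==25:o=o+[0,0,.08]
        q=r.solve_ik(*tray_tcp(o,Rd,sg)); row.append("-" if q is None else np.round(q,1).tolist())
    print(yaw,*row)
E
```

```text
0 0.1 [0.39324414 1.2112669  0.13309366 0.15064104 2.2121469  0.3533425 ]
0 0.14 None
-0.06 0.1 [0.42198021 0.9910189  0.61359423 0.14243442 1.95051022 0.34234622]
-0.1 0.12 [0.44337502 0.88853311 0.77426344 0.1484082  1.88984755 0.35585982]
-0.12 0.17 [0.45482985 0.82310991 0.77322987 0.15692467 1.95379429 0.37865673]
-180 [0.5, -0.0, 2.0, -0.3, 0.8, -2.5] [0.2, 0.1, 1.6, 0.0, 1.4, -3.0] [0.1, 0.5, 1.3, 0.1, 1.8, -3.0] [0.1, 0.7, 0.9, 0.1, 2.2, -3.0] [0.1, 0.9, 0.6, 0.1, 2.5, -3.0] -
-165 [0.3, -0.1, 2.0, -0.0, 0.7, -3.1] [0.1, 0.1, 1.6, 0.0, 1.4, 3.0] [0.1, 0.5, 1.2, -0.1, 1.8, 3.0] [0.2, 0.7, 0.9, -0.1, 2.2, 3.0] [0.2, 0.9, 0.6, -0.1, 2.5, 3.0] -
-150 [0.1, -0.1, 2.0, 0.2, 0.8, 2.6] [0.0, 0.1, 1.6, 0.0, 1.4, 2.6] [0.2, 0.5, 1.3, -0.2, 1.8, 2.8] [0.2, 0.7, 0.9, -0.2, 2.2, 2.8] [0.3, 0.9, 0.6, -0.3, 2.4, 2.7] -
-135 [-0.1, -0.0, 2.0, 0.4, 0.9, 2.1] [-0.1, 0.1, 1.6, 0.0, 1.4, 2.3] [0.2, 0.5, 1.3, -0.2, 1.8, 2.5] [0.3, 0.7, 1.0, -0.4, 2.1, 2.6] [0.3, 0.9, 0.7, -0.5, 2.3, 2.5] [0.4, 1.1, 0.4, -0.7, 2.5, 2.3]
-120 [-0.1, 0.1, 1.9, 0.5, 1.1, 1.7] [-0.1, 0.2, 1.5, 0.0, 1.4, 2.0] [0.2, 0.5
[... 2942 characters left out ...]
.1] [-0.1, 0.5, 1.3, 0.5, 1.8, -2.2] [-0.2, 0.6, 1.2, 0.6, 1.9, -2.3] [-0.3, 0.7, 1.1, 0.7, 2.0, -2.3]
135 [0.7, 0.3, 1.6, -0.5, 1.2, -1.5] [0.3, 0.2, 1.5, 0.0, 1.5, -2.0] [0.0, 0.4, 1.3, 0.3, 1.7, -2.3] [-0.1, 0.6, 1.2, 0.5, 1.9, -2.4] [-0.2, 0.7, 1.0, 0.5, 2.1, -2.4] [-0.2, 0.9, 0.9, 0.7, 2.2, -2.4]
150 [0.7, 0.2, 1.8, -0.5, 1.1, -1.7] [0.3, 0.2, 1.5, 0.0, 1.4, -2.3] [0.1, 0.5, 1.3, 0.2, 1.7, -2.6] [-0.0, 0.7, 1.0, 0.4, 2.0, -2.6] [-0.1, 0.8, 0.9, 0.4, 2.2, -2.6] [-0.1, 1.0, 0.7, 0.6, 2.4, -2.5]
165 [0.6, 0.1, 1.9, -0.4, 0.9, -2.0] [0.2, 0.1, 1.6, 0.0, 1.4, -2.6] [0.1, 0.5, 1.3, 0.1, 1.8, -2.8] [0.0, 0.7, 1.0, 0.2, 2.1, -2.8] [0.0, 0.9, 0.7, 0.3, 2.4, -2.8] [-0.0, 1.1, 0.4, 0.4, 2.6, -2.6]
```

```bash
python3 - <<'E'
from h import *
sg=-1; T0=np.array([.527,.3725,.003]); Rt=R.from_euler('z',6,degrees=True)
p,q=tray_tcp(T0,Rt,sg); z=R.from_quat(q).apply([0,0,1])
r.reach([.45,-.05,.35],down(np.pi/2)) if r.solve_ik([.45,-.05,.35],down(np.pi/2)) is not None else None
command_gripper(.06,100)
r.reach(p-.075*z,q)
print(r.move_straight(p,q,.06,max_force=10), r.read_state()["eef_pos"]-p)
im,P=cloud("wrist","w1")
cloud("side","side3")
E
python3 -c "
import cv2,numpy as np;a=cv2.imread('pics/side3.png')[200:360,170:383];b=cv2.imread('pics/w1.png')
cv2.imwrite('pics/c3.png',np.hstack([cv2.resize(a,(400,300)),cv2.resize(b,(400,300))]))"
```

```text
Traceback (most recent call last):
workcell.PlanningError: the arm cannot take that pose within its joint ranges
[ WARN:0@0.006] global loadsave.cpp:275 findDecoder imread_('pics/side3.png'): can't open/read file: check file path/integrity
Traceback (most recent call last):
TypeError: 'NoneType' object is not subscriptable
```

```bash
python3 - <<'E'
from h import *
sg=-1; T0=np.array([.527,.3725,.003]); Rt=R.from_euler('z',6,degrees=True)
p,q=tray_tcp(T0,Rt,sg)
command_gripper(.078,100)
print(r.read_state()["eef_pos"])
r.reach(p+[0,0,.08],q)
print(r.move_straight(p,q,.06,max_force=10), r.read_state()["eef_pos"]-p)
cloud("wrist","w1"); cloud("side","side3")
E
python3 -c "
import cv2,numpy as np;a=cv2.imread('pics/side3.png')[200:360,170:383];b=cv2.imread('pics/w1.png')
cv2.imwrite('pics/c3.png',np.hstack([cv2.resize(a,(400,300)),cv2.resize(b,(400,300))]))"
```

```text
[ 0.4500073  -0.04998047  0.34999467]
False [1.98198611e-04 8.63612600e-05 5.64165224e-04]
```

View pics/c3.png

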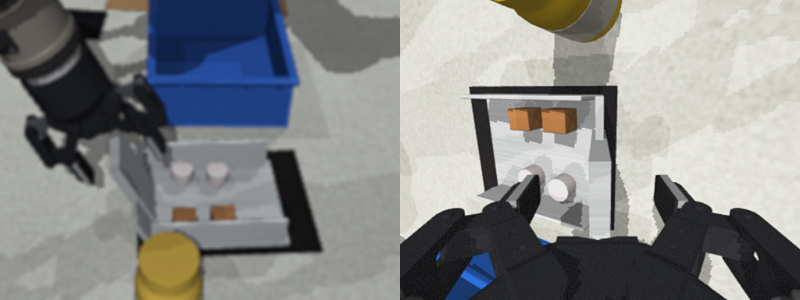

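The fingers straddle the handle (wrist view, around (600,195)). The tray holds 4 scraps: two caps and two blocks. I'll grip it, lift it and carry it level above the bin.

```bash
python3 - <<'E'
from h import *
sg=-1; T0=np.array([.527,.3725,.003]); Rt=R.from_euler('z',6,degrees=True)
command_gripper(.0,100); s=r.read_state(); print("grip",s["grip_width"],s["grip_force"])
p0,q=tray_tcp(T0,Rt,sg)
r.move_straight(p0+[0,0,.02],q,.04); s=r.read_state(); print(s["grip_width"],s["contact_force"])
r.move_straight(p0+[-.06,0,.1],q,.1); r.move_straight(p0+[-.12,0,.17],q,.12)
def go(o,Rd,v=.15): p,q=tray_tcp(o,Rd,sg); r.move_straight(p,q,v)
for k,yaw in enumerate((35,62,90)): go(np.array([.44+.03*k,.34-.03*k,.19]),R.from_euler('z',yaw,degrees=True),.1)
go(np.array([.527,.255,.14]),R.from_euler('z',90,degrees=True),.1)
s=r.read_state(); print(s["grip_width"],s["time_s"],s["eef_pos"])
cloud("side","side4")
E
```

```text
grip 0.01121997939719528 97.59385228157043
0.011013654325827571 [-0.26723651  0.86084159 -4.03789127]
0.010849977332181595 37.3833 [0.52711668 0.36175885 0.21684027]
```

View pics/side4.png

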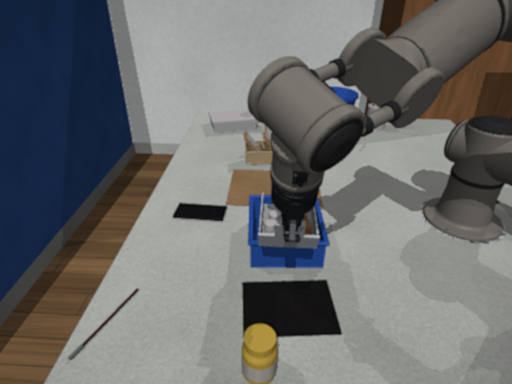

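The tray is held level over the bin's +y half, around (290,225), with the scraps still in it. The bare mat shows at (290,307). Next: measure the mat and tip the tray.

```bash
python3 - <<'E'
from h import *
sg=-1
im,P=cloud("side"); m=(hsv(im)[...,2]<50)&(P[...,2]<.012)&(abs(P[...,1]-.37)<.13)&(abs(P[...,0]-.52)<.15); print("mat",rect(P,m))
M=np.array([.527,.172,.108])
def go(t,v=.1,M=M):
    o,Rd=dump_pose(M,90,t); p,q=tray_tcp(o,Rd,sg); r.move_straight(p,q,v)
go(0)
for t in range(10,81,10):
    go(t,.06 if t<50 else .12); s=r.read_state(); print(t,round(s["grip_width"],4),round(s["time_s"],1))
r.hold(.5)
for k in range(3): go(80,.2,M+[0,0,.02]); go(84,.3)
print(r.read_state()["contact_force"])
cloud("scene","scene5"); cloud("side","side5")
E
python3 -c "
import cv2,numpy as np;a=cv2.imread('pics/side5.png')[150:300,190:390];b=cv2.imread('pics/scene5.png')[80:230,190:390]
cv2.imwrite('pics/c5.png',np.hstack([cv2.resize(a,(400,300)),cv2.resize(b,(400,300))]))"
```

```text
mat (array([517.9, 365.5]), array([195.3, 149. ]), 5.9, 4465)
10 0.0109 38.7
20 0.0111 39.4
30 0.0107 40.1
40 0.0111 40.9
50 0.011 41.3
60 0.0108 41.7
70 0.0107 42.2
80 0.011 42.6
[-1.14248195  0.50179666 -2.00568643]
```

View pics/c5.png

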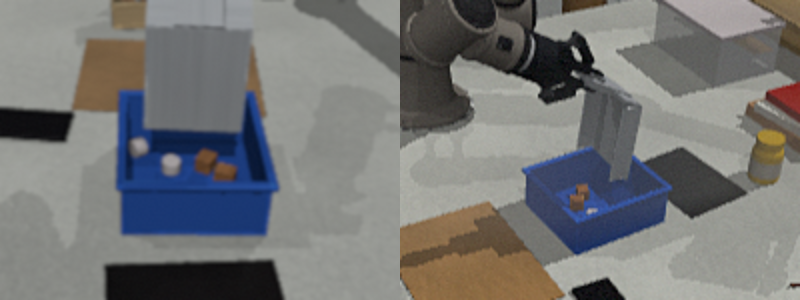

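All four scraps lie in the bin (left crop: (138,147), (171,164), (206,160), (225,172)) and the tray is empty. I'll return it to the mat.

```bash
python3 - <<'E'
from h import *
sg=-1
M=np.array([.527,.172,.108])
def goto(o,Rd,v=.15,**k): p,q=tray_tcp(o,Rd,sg); return r.move_straight(p,q,v,**k)
for t in range(70,-1,-10): goto(*dump_pose(M,90,t),.2)
for k,yaw in enumerate((90,62,35)): goto(np.array([.5-.03*k,.28+.03*k,.19]),R.from_euler('z',yaw,degrees=True),.15)
Rt=R.from_euler('z',6,degrees=True); T=np.array([.520,.367,.003])
goto(T+[-.12,0,.17],Rt,.1); goto(T+[-.06,0,.1],Rt); goto(T+[0,0,.03],Rt,.1)
s=r.read_state(); print(s["grip_width"],s["time_s"])
print("hit",goto(T+[0,0,-.003],Rt,.03,max_force=6), r.read_state()["eef_pos"]-tray_tcp(T,Rt,sg)[0])
cloud("side","side6"); cloud("scene","scene6")
E
python3 -c "
import cv2,numpy as np;a=cv2.imread('pics/side6.png')[200:350,190:390];b=cv2.imread('pics/scene6.png')[80:230,240:440]
cv2.imwrite('pics/c6.png',np.hstack([cv2.resize(a,(400,300)),cv2.resize(b,(400,300))]))"
```

```text
0.010812856113973195 51.9667
hit True [-7.72366566e-05 -1.18549213e-04 -2.86708297e-04]
```

View pics/c6.png

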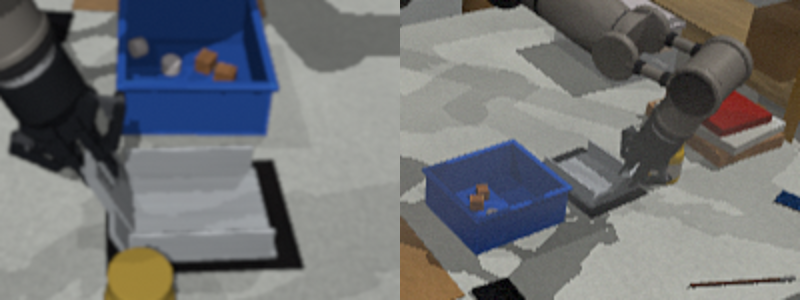

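The empty tray rests flat on the mat. I'll release it, back off, check everything and hand in.

```bash
python3 - <<'E'
from h import *
sg=-1; Rt=R.from_euler('z',6,degrees=True); T=np.array([.520,.367,.003])
command_gripper(.078); p,q=tray_tcp(T,Rt,sg)
r.move_straight(r.read_state()["eef_pos"]+[0,0,.085],q,.06)
r.reach([.42,.1,.35],down(np.pi/2))
rackcheck(); print(panels())
im,P=cloud("side","side7"); z=P[...,2]; W=(abs(P[...,0]-.55)<.17)&(abs(P[...,1]-.375)<.085)
m=W&(z>.082)&(z<.1); print("handle",rect(P,m))
for s in(1,-1):
    m=W&(z>.034)&(z<.05)&(P[...,0]<.6)&((P[...,1]-.37)*s>.04); print("wall",np.nanmean(P[m],0),np.nanpercentile(z[m],98))
cloud("scene","scene7"); print(r.read_state()["time_s"])
E
```

```text
scene above rack: n 136 x,y,z lo/hi [[2.0, -31.0, 69.0], [22.0, 26.0, 102.0]]
scene above rack: n 134 x,y,z lo/hi [[74.0, -33.0, 72.0], [93.0, 25.0, 102.0]]
scene above rack: n 141 x,y,z lo/hi [[147.0, -31.0, 72.0], [166.0, 26.0, 101.0]]
side above rack: n 92 x,y,z lo/hi [[128.0, -27.0, 70.0], [161.0, 32.0, 101.0]]
side above rack: n 88 x,y,z lo/hi [[56.0, -28.0, 71.0], [88.0, 30.0, 101.0]]
side above rack: n 85 x,y,z lo/hi [[-16.0, -26.0, 70.0], [17.0, 32.0, 101.0]]
[[], []]
handle (array([626.7, 378.3]), array([16.2, 57. ]), 6.4, 180)
wall [0.52204186 0.42585336 0.04009208] 0.044940213582973225
wall [0.52800118 0.31064596 0.03991098] 0.044436444122631286
56.95
```

View pics/scene7.png

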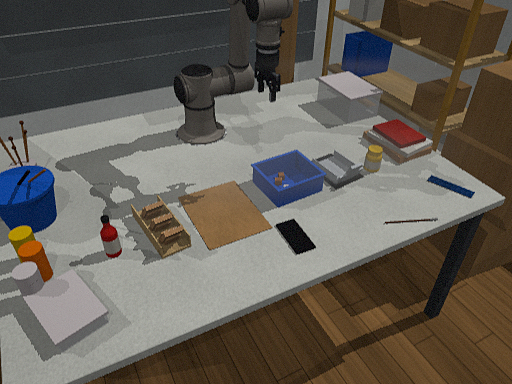

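View pics/side7.png

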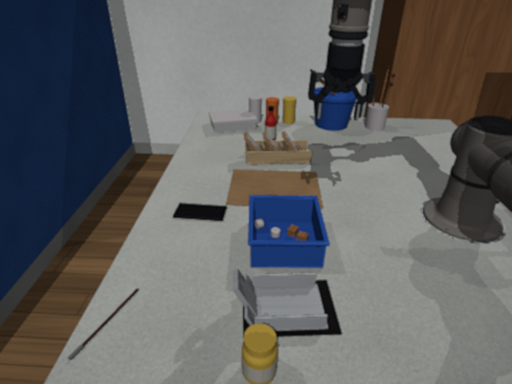

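The panels are in the rack (scene (158,222)), four scraps are in the bin (side (259–303, 224–237)), the empty tray is on the mat (side (288,303)), and the bystanders haven't moved.

```bash
python3 -c "
from workcell import r
print(r.finish_job())"
```

```text
the job is handed in; nothing more can be done
None
```

I handed the job in at about 57 s: all three panels stand in the rack, the four scraps are in the bin, the empty tray is flat on its mat, and the jar, bottle and phone were not moved; the system returned no verdict.

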